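# Rack the shoe horn behind its drop tongues

### The job

Put the shoe horn away in its rack on the bench: lay its handle flat across the two narrow sloping ledges, roughly centred, and push it in under the two hanging steel tongues until both have dropped behind it, then let go. Feel for the soft sprung buffers at the back, which sit at a different depth each time, and press them in no more than 5 mm; leave the other things on the bench where they are.

Things in the scene. Friction and masses are not known exactly. Their poses are not given: they have to be found in the camera images.
- horn: Chrome shoe horn, about 0.22 kg, flat on the bench. Handle: flat bar 210 x 18 x 12 mm. Origin: middle of the handle's underside; x along it to the blade, y across, z up. Handle from x -105 (plus a round end, 9 mm) to +105 mm; then a neck and a scooped blade 44 mm wide, to x +238. Centre of mass about 25 mm from the origin towards the blade. The blade may end up at either side of the rack.
- rack: Fixed oak rack. Origin: centre of the underside of its base board (170 in x, 190 in y, 16 mm thick); z up. Open front faces -x: the horn goes in towards +x, handle along y. Two posts at y = +75 and -75 mm each carry a ledge and, above it, a 12 mm wide steel bracket, a C open to the front: a back post, and a top arm 50 to 58 mm above the ledge. Between the posts is nothing above the base board.
- rack_ledge (a point): Point midway between the ledges, level with their top surfaces, at rack x = 0, z = 90 mm. The ledges, 12 mm wide, rise towards rack +x at 0.15 rad and run along the slope from 60 mm before to 88 mm beyond this point. First lay the handle well to the front, its middle 35 to 50 mm before this point: the top arms begin 6 mm before the tongue hinges.
- catch_l (a joint): Swing (rad) of the flat tongue, 39 mm long, 50 g, at rack y = +75: 0 hanging square to the ledge, tip 1 to 5 mm above it, hinge 42 mm above it; positive lifted inwards (+x) and up, 0.65 to 0.8 lying on the handle. Falls back by weight; cannot swing outwards. Lifts with under 2 N. Hinge over rack_ledge within 10 mm either way in rack x, different each time and not reported.
- catch_r (a joint): The same for the tongue at rack y = -75 mm. Both tongues and buffers shift together, on a common slotted mount. The tongues drop behind the handle only when its leading edge is about at the buffers (from 3 mm short of them to pressing them in 1 mm), so push slowly until those are felt: 2 to 5 N in all does it.
- buffer_l (a joint): Compression (m) of the soft sprung rubber buffer on the back post at rack y = +75: 0 free, travel 8 mm, 0.6 N per mm (both together 1.2); do not press it beyond 5 mm. Its free face is 43.5 mm behind the tongue hinge along the slope, so its place too is unknown by 10 mm either way: found by touch.
- buffer_r (a joint): The same for the buffer at rack y = -75 mm.
- basket: Bystander: grey woven-look plastic basket, 150 x 200 mm, 65 mm high, origin under its centre. Leave it alone.
- egg: Bystander: white ceramic egg-shaped key holder, 66 mm wide, 81 mm high, origin under its centre. Leave it alone.
- clip_a: Bystander: grey plastic cycling clip, an open ring 66 mm across, 14 mm high, origin under its centre. Leave it alone.
- clip_b: Bystander: the other cycling clip, same size.

How it is judged:
By the outcome, as a careful person would: the job done as asked, in the order asked, and still so for the second after the job is handed in, with the robot touching nothing.
It also fails if it takes over 54 s, if anything falls off the work surface, if the arm or the gripper's body presses on something with over 40 N, if the wrist force passes 120 N, or if a joint passes its speed limit or range.

### The arm

A 6-joint arm with a two-finger parallel gripper is mounted at the origin on the work surface. World frame = base frame: x ahead of the robot, y to its left, z up, the work surface at z = 0. Lengths are in m, angles in rad, forces in N, time in s.
With the tool pointing down it reaches from about 0.35 to 0.975 m from the base axis. Payload 7.1 kg.
Tool frame: the origin (TCP) lies midway between the tips of the shut fingers; the grasp point (between the pads) lies 19 mm behind it; z points along the fingers, x is the direction in which the jaws open and shut, and the axes are right-handed (so a half turn about z gives the same grasp; the last joint's range is limited). The gripper opens to 88 mm and grips with 3 to 60 N. Pads are 20 mm wide; open, the fingers measure 115 mm over their backs; the gripper's body (75 mm by 178 mm) begins 61 mm behind the grasp point.
Start: joints at [-1.198, 0.423, 1.63, -0, 1.089, -0.019], TCP at [0.239, -0.578, 0.223] pointing down, gripper open.
Joint ranges: [-3, 3], [-0.9, 2.11], [0.09, 2.58], [-1.31, 4.45], [0.11, 2.69], [-2.54, 2.54]. Speed limits (rad/s): [2.39, 2.39, 3.01, 3.14, 3.14, 3.14].

### API

Orientations are given as a unit quaternion [w, x, y, z].
In Python, from station import move_pose, movel, movej, command_gripper, wait, inverse_kinematics, read_camera, camera_info, MotionError, job_done, get_time, get_joint_pos, get_qvel, get_effort, get_tcp_pos, get_ee_rot, get_ft_force, get_ft_torque, get_grip_width gives the robot as it stands. Calls block until the motion is done:
- move_pose(position, orientation): joint-space move of the TCP to a pose.
- movel(position, frame=None, v=0.15, until_force=None): straight line of the TCP; frame=None keeps the orientation; v is the mean speed in m/s. With until_force (N) it stops when the force on the tool has changed by that much, and returns True; else False.
- movej(angles): joint-space move.
- command_gripper(opening): opening from 0.0 (shut) to 1.0 (fully open); the grip force is fixed at half the most; returns when the fingers have stopped.
- wait(seconds).
- inverse_kinematics(position, orientation): joint angles nearest the present ones, or None.
- read_camera(name): name is "side" or "top" or "wrist"; returns the picture (480x640x3 uint8, red, green, blue); there is no depth.
- camera_info(name): a dict with "intrinsics" (3x3 intrinsics, pixels), "T" (4x4, takes a point from camera to world coordinates); the wrist camera has in their place "tool_from_camera" (4x4, takes a point from camera to tool coordinates, whose origin is the TCP and whose axes are the tool frame's). Camera axes: x right, y up, looking along -z (the intrinsics and any distortion apply to the point x, -y, -z); pixel columns grow to the right and rows downward; lengths in m; the calibration is good to about 2 mm. A picture is of the moment at which its call begins: read the wrist's pose just before it. camera_info takes no time and is no camera call.
A pose or a line that the arm cannot do raises MotionError and nothing moves.
- job_done(): hands the job in, once; it reports no verdict.
Readings, each from a call of its own:
- get_time(): time.
- get_joint_pos(): joint angles.
- get_qvel(): joint speeds.
- get_effort(): joint torques, N m.
- get_tcp_pos(): TCP position.
- get_ee_rot(): TCP orientation.
- get_ft_force(): force on the tool from outside, world axes, zero at the start.
- get_ft_torque(): the same for the moment, N m.
- get_grip_width(): opening from 0.0 (shut) to 1.0 (fully open).
Only numpy, scipy, OpenCV 4.12 (cv2) and the standard library are available. Lean on these libraries where they do the work, as an engineer would, in place of code of your own. Each camera call takes 0.05 s, during which the arm holds its last target. There are 200 camera calls.

## Working session

There is one attempt and no reset: what is moved stays moved. The work goes in short steps, each a Python script; the robot and the scene stay as the last script left them, time stands still between calls to the robot, and variables do not carry over. Pictures are saved under pics/ and viewed, about 8 in all and at most 12, crops included, and the job is handed in when it is done.

```bash
mkdir -p pics; ls; python3 - <<'E'
from station import *
import cv2,numpy as np
for n in("top","side"):
    cv2.imwrite(f"pics/{n}0.png",read_camera(n)[:,:,::-1]); i=camera_info(n); print(n,i)
print(camera_info("wrist"),get_ee_rot(),get_time())
E
```

```text
pics
top {'intrinsics': array([[439.70807183,   0.        , 315.84648751],
       [  0.        , 439.70807183, 238.56512164],
       [  0.        ,   0.        ,   1.        ]]), 'T': array([[-5.18905232e-04,  9.98420918e-01, -5.61729536e-02,
         4.57225691e-01],
       [-9.99873643e-01,  3.74454708e-04,  1.58920445e-02,
         7.75703349e-03],
       [ 1.58879839e-02,  5.61741022e-02,  9.98294567e-01,
         1.21332622e+00],
       [ 0.00000000e+00,  0.00000000e+00,  0.00000000e+00,
         1.00000000e+00]])}
side {'intrinsics': array([[517.04610156,   0.        , 315.35329886],
       [  0.        , 517.04610156, 243.81605159],
       [  0.        ,   0.        ,   1.        ]]), 'T': array([[-0.97888643,  0.13732523, -0.15140391,  0.31828846],
       [-0.20440228, -0.65388029,  0.72846432,  0.90705517],
       [ 0.0010365 ,  0.74403114,  0.66814413,  0.96339475],
       [ 0.        ,  0.        ,  0.        ,  1.        ]])}
{'intrinsics': array([[342.20047273,   0.        , 316.77946176],
       [  0.        , 342.20047273, 236.23626673],
       [  0.        ,   0.        ,   1.        ]]), 'tool_from_camera': array([[ 9.99999728e-01, -5.17890074e-04, -5.24722591e-04,
         4.27182543e-04],
       [-6.39130284e-04, -9.63739596e-01, -2.66843742e-01,
        -7.29718319e-02],
       [-3.67500213e-04,  2.66844004e-01, -9.63739665e-01,
        -1.60253133e-01],
       [ 0.00000000e+00,  0.00000000e+00,  0.00000000e+00,
         1.00000000e+00]])} [-3.81608477e-04  8.31218129e-01 -5.55945997e-01 -5.70290962e-04] 0.1
```

View pics/top0.png

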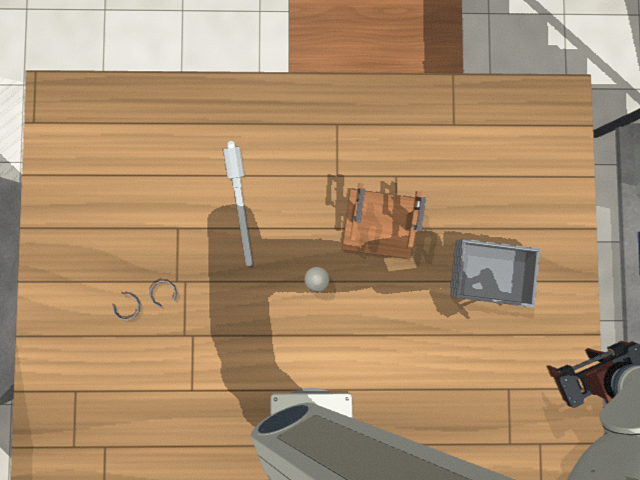

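View pics/side0.png

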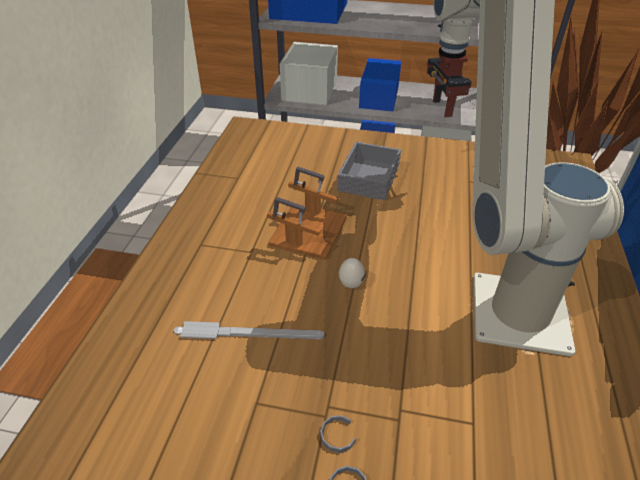

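The top view shows the horn, with its handle end at about (249,265) and its blade tip at (232,142). The rack is centred near (383,225) and opens towards the robot. The egg is at (317,279), and the basket is to the right. I'll enlarge the horn and rack area.

```bash
python3 - <<'E'
import cv2
a=cv2.imread("pics/top0.png")
c=cv2.resize(a[180:270,335:435],None,fx=6,fy=6,interpolation=cv2.INTER_CUBIC)
cv2.imwrite("pics/rackcrop.png",c)
b=cv2.resize(cv2.imread("pics/side0.png")[155:270,255:365],None,fx=5,fy=5,interpolation=cv2.INTER_CUBIC)
cv2.imwrite("pics/rackside.png",b)
E
cat > h.py <<'E'
from station import *
import numpy as np,cv2
from scipy.spatial.transform import Rotation as R
def ray(cam,px,z):
    i=camera_info(cam);K=i["intrinsics"];T=i["T"]
    return hit(K,T,px,z)
def hit(K,T,px,z):
    d=np.linalg.inv(K)@[px[0],px[1],1]; d=T[:3,:3]@(d*[1,-1,-1]); o=T[:3,3]
    return o+d*(z-o[2])/d[2]
def proj(K,T,p):
    c=np.linalg.inv(T)@np.append(p,1); c=c[:3]*[1,-1,-1]; u=K@c; return u[:2]/u[2]
def rot(): q=get_ee_rot(); return R.from_quat(np.roll(q,-1))
def quat(r): return np.roll(r.as_quat(),1)
def down(yaw): # tool x at angle yaw from world x, pointing down
    return R.from_euler('z',yaw)*R.from_euler('x',np.pi)
def wristT():
    T=np.eye(4);T[:3,:3]=rot().as_matrix();T[:3,3]=get_tcp_pos()
    i=camera_info("wrist"); return i["intrinsics"],T@i["tool_from_camera"]
E
python3 - <<'E'
from h import *
print([ray("top",p,.006) for p in((249,265),(232.5,142))])
E
```

```text
[array([0.45268973, 0.17139439, 0.006     ]), array([0.79359835, 0.21982794, 0.006     ])]
```

View pics/rackcrop.png

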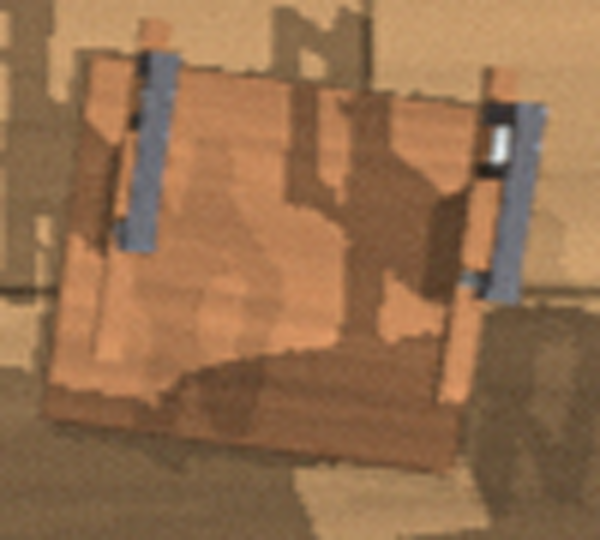

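Base-board corners in the crop (6x): front-left (43,417), front-right (452,470), back-left (92,57). I'll take closer wrist views over the rack and then the horn.

```bash
python3 - <<'E'
from h import *
off=np.array([335,180])
P=[ray("top",(np.array(p)+.5)/6-.5+off,.016) for p in((43,417),(452,470),(92,57))]
print(np.round(P,4))
fl,fr,bl=P
ux=(bl-fl);print("yaw",np.arctan2(ux[1],ux[0]),np.arctan2(*( (fl-fr)[[1,0]]))-np.pi/2,np.linalg.norm(ux),np.linalg.norm(fl-fr))
c=(fr+bl)/2;print(c)
yaw=-.135
move_pose([c[0],c[1],.36],quat(down(yaw)))
np.save("Tr.npy",wristT()[1]); cv2.imwrite("pics/wr.png",read_camera("wrist")[:,:,::-1])
move_pose([.5655,.1874,.30],quat(down(.141-np.pi/2)))
np.save("Th.npy",wristT()[1]); cv2.imwrite("pics/wh.png",read_camera("wrist")[:,:,::-1])
print(get_joint_pos(),get_time())
E
```

```text
[[ 0.4959 -0.0819  0.016 ]
 [ 0.4718 -0.2681  0.016 ]
 [ 0.6608 -0.105   0.016 ]]
yaw -0.13915095806553845 -0.12882961734974763 0.1665554523985613 0.1877694683941695
[ 0.5663118  -0.18658197  0.016     ]
[ 2.98872274e-01  3.01833807e-01  1.62181897e+00 -1.35289341e-04
  1.21771240e+00  1.72925410e+00] 3.8
```

View pics/wr.png

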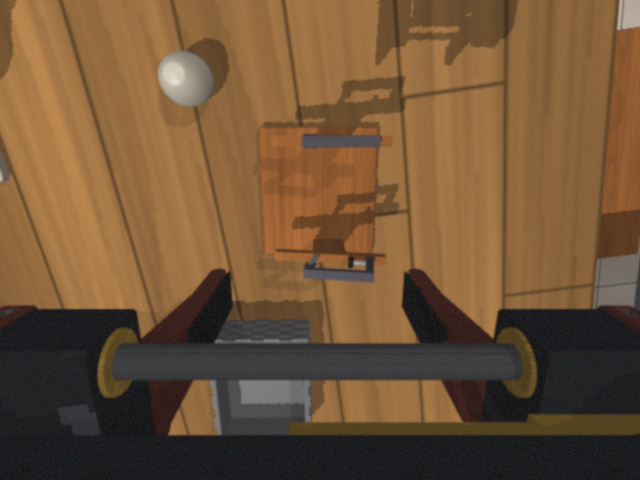

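View pics/wh.png

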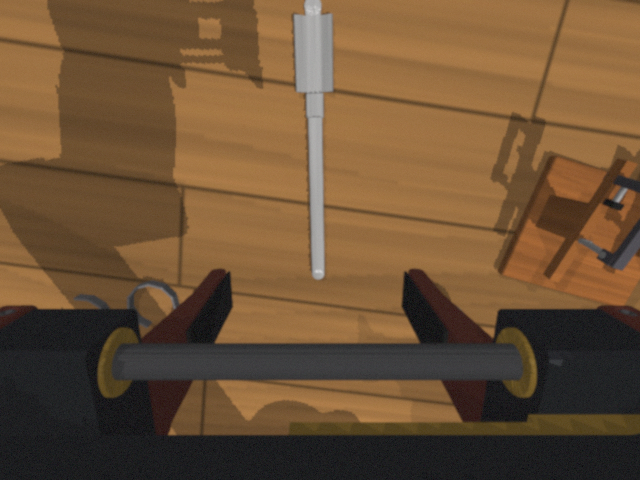

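```bash
python3 - <<'E'
from h import *
a=cv2.imread("pics/wr.png"); cv2.imwrite("pics/wrc.png",cv2.resize(a[112:292,240:400],None,fx=3.3,fy=3.3,interpolation=cv2.INTER_CUBIC))
w=cv2.imread("pics/wh.png").astype(int)
T=np.load("Th.npy");K=camera_info("wrist")["intrinsics"]
L=[]
for v in (95,105,112,114,116,118,120,130,160,200,240,260,268,272,274,276,278,280):
    r=w[v,290:345]; m=np.where((r.min(1)>110)&(r.max(1)-r.min(1)<35))[0]+290
    if len(m): 
        p=hit(K,T,(m.mean(),v),.010); print(v,m.min(),m.max(),len(m),np.round(p[:2],4))
        if 120<=v<=260:L.append(p)
L=np.array(L);s=np.polyfit(L[:,0],L[:,1],1);print("yaw",np.arctan(s[0]),s)
E
```

```text
95 306 322 17 [0.6921 0.2076]
105 306 323 18 [0.6808 0.2054]
112 306 323 18 [0.6728 0.2043]
114 306 323 18 [0.6704 0.204 ]
116 307 323 17 [0.6682 0.203 ]
118 308 322 15 [0.6659 0.2027]
120 308 321 14 [0.6634 0.203 ]
130 308 322 15 [0.6517 0.2007]
160 309 322 14 [0.6153 0.1949]
200 310 323 14 [0.5641 0.1864]
240 311 323 13 [0.5096 0.1779]
260 312 324 13 [0.4811 0.1724]
268 312 324 13 [0.4693 0.1707]
272 312 324 13 [0.4634 0.1699]
274 312 324 13 [0.4604 0.1695]
276 313 323 11 [0.4574 0.169 ]
278 315 321 7 [0.4544 0.1686]
yaw 0.16352258449637266 [0.16499586 0.09337413]
```

View pics/wrc.png

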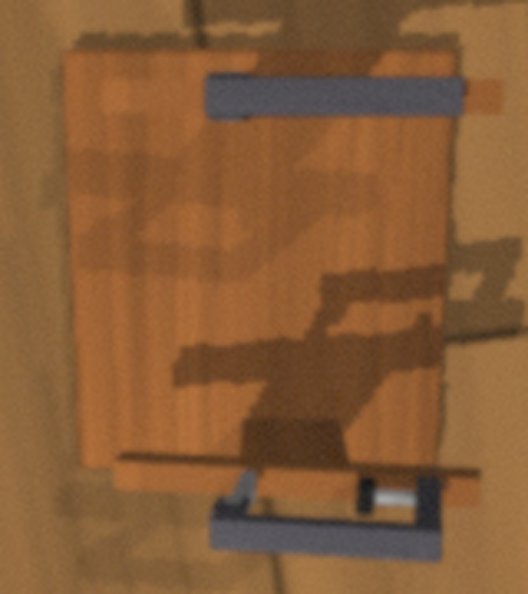

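```bash
python3 - <<'E'
from h import *
from scipy.optimize import least_squares
T=np.load("Tr.npy");i=camera_info("wrist");K=i["intrinsics"];it=camera_info("top")
mod=np.array([[-.085,.095,.016],[.085,.095,.016],[-.085,-.095,.016]])
w=(np.array([(66,52),(458,50),(80,467)])+.5)/3.3-.5+[240,112]
t=(np.array([(43,417),(92,57),(452,470)])+.5)/6-.5+[335,180]
def W(p,m): return R.from_euler('z',p[2]).apply(m)+[p[0],p[1],0]
def f(p,cams):
    M=W(p,mod); o=[]
    if 'w' in cams:o+=[proj(K,T,m)-q for m,q in zip(M,w)]
    if 't' in cams:o+=[proj(it["intrinsics"],it["T"],m)-q for m,q in zip(M,t)]
    return np.ravel(o)
for c in('w','t','wt'):
    s=least_squares(f,[.566,-.187,-.135],args=(c,));print(c,s.x,np.round(s.fun,1))
# bracket arm front: top at slope coords (s=h-6, n=58)
c,sn=np.cos(.15),np.sin(.15)
for h in(-.01,0,.01):
    for y in(.075,-.075):
        a=h-.006;n=.058;m=[a*c-n*sn,y,.09+a*sn+n*c]
        q=(proj(K,T,W(s.x,np.array(m)))-[240,112]+.5)*3.3; print(h,y,np.round(q))
E
```

```text
w [ 0.56886723 -0.19020098 -0.13901032] [-1.1 -1.1  1.3 -0.1 -0.2  1.6]
t [ 0.56681771 -0.18679421 -0.13126058] [-0.2  0.3 -0.5 -1.   0.6  0.6]
wt [ 0.56841813 -0.18950334 -0.13768345] [-1.6 -1.5  0.8 -0.7 -0.5  1.3  0.7 -0.5  0.7 -1.7  1.4  0.2]
-0.01 0.075 [187.  96.]
-0.01 -0.075 [193. 534.]
0 0.075 [217.  96.]
0 -0.075 [220. 536.]
0.01 0.075 [248.  96.]
0.01 -0.075 [248. 538.]
```

```bash
cat >> h.py <<'E'
RX,RY,RYAW=.5675,-.188,-.136
Rs=R.from_euler('z',RYAW)*R.from_euler('y',-.15)
Q=quat(Rs*R.from_euler('x',np.pi))
L=np.array([RX,RY,.09])
def slope(s,y,n): return L+Rs.apply([s,y,n])
def tos(p): return Rs.inv().apply(np.array(p)-L)
E
python3 - <<'E'
from h import *
y=.163; o=np.array([.5645,.1865]); g=o+.015*np.array([np.cos(y),np.sin(y)])
q=quat(down(y-np.pi/2))
move_pose([*g,.10],q); f0=get_ft_force()
print(movel([*g,.003],v=.08,until_force=6),get_tcp_pos(),get_ft_force()-f0)
command_gripper(0); zt=get_tcp_pos()[2]; print("w",get_grip_width()*88,zt,get_ft_force())
movel([*g,.20],v=.15); wait(.3)
print("lift",get_ft_force()-f0,get_grip_width()*88,get_time())
np.save("zt.npy",zt)
move_pose(slope(-.043,.015,.10),Q)
wait(.2);print(get_tcp_pos(),tos(get_tcp_pos()),get_ft_force(),get_time())
cv2.imwrite("pics/side1.png",cv2.resize(read_camera("side")[120:300,200:440,::-1],None,fx=3,fy=3,interpolation=cv2.INTER_CUBIC))
E
```

```text
False [0.57974023 0.1890692  0.00357169] [-1.04283235  1.11680125 -0.55514764]
w 18.008801033125803 0.002987710335922742 [-0.25932206 -0.26456412  0.52084922]
lift [-1.34689946  0.5555192  -3.18810903] 17.85671576452968 8.825
[ 0.51287074 -0.16494628  0.18246623] [-0.04278963  0.01543415  0.09998334] [ 0.56697252 -0.0239837  -2.24700468] 10.725
```

View pics/side1.png

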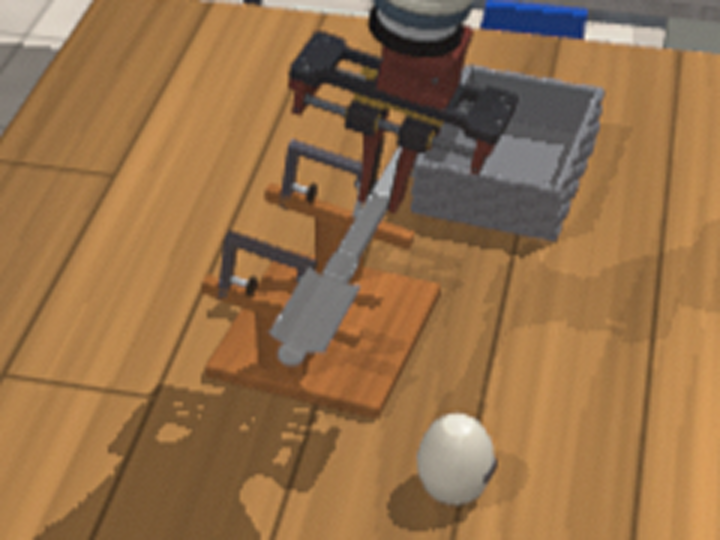

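The horn is held level across the rack with its blade on the +y side, clear of the brackets, and the gripper body is between the posts. Next I'll lower it onto the ledges.

```bash
python3 - <<'E'
from h import *
zt=float(np.load("zt.npy"))
def F(k=10):
    a=[]
    for _ in range(k): a.append(get_ft_force()); wait(.02)
    return np.mean(a,0)
def T(k=5): return get_ft_torque()
movel(slope(-.043,.015,zt+.012),v=.1); f0=F(); print("free",Rs.inv().apply(f0),get_ft_torque())
print(movel(slope(-.043,.015,zt-.006),v=.012,until_force=3))
p=tos(get_tcp_pos()); print("contact",p,p[2]-zt,Rs.inv().apply(F()-f0),get_ft_torque(),get_time())
np.save("f0.npy",f0)
cv2.imwrite("pics/side2.png",cv2.resize(read_camera("side")[140:280,240:400,::-1],None,fx=4,fy=4,interpolation=cv2.INTER_CUBIC))
E
```

```text
free [-0.29794334 -0.08103517 -2.60918755] [-0.0457633   0.03176233  0.01690292]
True
contact [-0.04305236  0.01501514  0.00295503] -3.268496324761779e-05 [-0.22182332  0.40119604  8.15290427] [-0.03389092  0.04265023  0.01844037] 13.0917
```

View pics/side2.png

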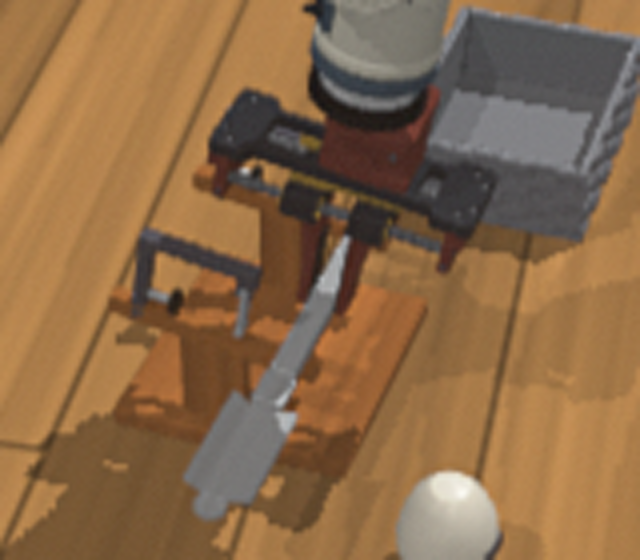

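Contact came exactly at the modelled ledge height, so the handle lies flat on the ledges with the tongues behind it. I'll ease the load and push slowly while logging force.

```bash
cat > push.py <<'E'
from h import *
f0=np.load("f0.npy");zt=float(np.load("zt.npy"))
def F(k=5):
    a=[]
    for _ in range(k): a.append(get_ft_force()); wait(.01)
    return Rs.inv().apply(np.mean(a,0)-f0)
E
python3 - <<'E'
from push import *
n=tos(get_tcp_pos())[2]
for _ in range(6):
    f=F()
    if f[2]<3.5: break
    n+=.0003; movel(slope(-.043,.015,n),v=.01)
print("eased",n-zt,f)
s=-.043
while s<.022:
    s+=.005; movel(slope(s,.015,n),v=.02); f=F(3)
    print(round(s*1e3),round((n-zt)*1e3,2),np.round(f,1),round(get_time(),1))
    if f[0]<-7: break
    if f[2]>5:n+=.0003
    if f[2]<1.2:n-=.0002
np.save("n.npy",n)
E
```

```text
eased 0.00026749845663498993 [-0.15537672  0.0694906  -0.03947953]
-38 0.27 [0.2 0.3 0.3] 14.0
-33 0.07 [0.1 0.3 0.3] 14.4
-28 -0.13 [0.3 0.5 2.5] 14.8
-23 -0.13 [-3.   0.2  6.7] 15.2
-18 0.17 [0.2 0.2 0.4] 15.7
-13 -0.03 [-1.7 -0.1  3.8] 16.1
-8 -0.03 [-0.7  0.2  2.9] 16.5
-3 -0.03 [-2.8  0.2  6. ] 16.9
2 0.27 [-0.3  0.   0.2] 17.4
7 0.07 [0.2 0.1 0.5] 17.8
12 -0.13 [-1.9 -0.2  3.8] 18.2
17 -0.13 [-3.1 -0.5  5.6] 18.6
22 0.17 [ 1.  -0.4 -0.9] 19.1
```

```bash
python3 - <<'E'
from push import *
n=zt+.00005; s=.022; hits=0
while s<.047:
    s+=.0007; movel(slope(s,.015,n),v=.012); f=F(4); e=f[0]+.45*max(f[2],0)
    print(round(s*1e3,1),round((n-zt)*1e3,2),np.round(f,1),"e",round(e,2),round(get_time(),1))
    hits=hits+1 if e<-2.2 else 0
    if hits>=2 or e<-3.2: break
    if f[2]>3:n+=.0001
    if f[2]<.8:n-=.0001
np.save("n.npy",[s,n])
cv2.imwrite("pics/side3.png",cv2.resize(read_camera("side")[140:280,240:400,::-1],None,fx=4,fy=4,interpolation=cv2.INTER_CUBIC))
E
```

```text
22.7 0.05 [-0.9 -0.5  1.3] e -0.38 19.3
23.4 0.05 [-3.  -0.6  2.9] e -1.66 19.6
24.1 0.05 [-1.3 -0.2  1.8] e -0.52 19.9
24.8 0.05 [-1.5  0.6  1.8] e -0.71 20.2
25.5 0.05 [-0.8  0.5  0.4] e -0.56 20.5
26.2 -0.05 [-2.9 -0.1  4. ] e -1.11 20.8
26.9 0.05 [0.2 0.1 0.2] e 0.28 21.0
27.6 -0.05 [-2.5 -0.5  3.9] e -0.74 21.3
28.3 0.05 [-0.7 -0.3  1.4] e -0.03 21.6
29.0 0.05 [-1.   0.2  2. ] e -0.08 21.9
29.7 0.05 [0.4 0.2 0.8] e 0.75 22.2
30.4 -0.05 [-1.4  0.1  3. ] e -0.04 22.5
31.1 0.05 [-0.3  0.   0.8] e 0.07 22.7
31.8 0.05 [-2.1  0.   2.4] e -1.07 23.0
32.5 0.05 [-3.5 -0.4  4.1] e -1.68 23.3
33.2 0.15 [-4.3 -0.6  3.2] e -2.9 23.6
33.9 0.25 [-4.4 -0.8  1.2] e -3.9 23.9
```

View pics/side3.png

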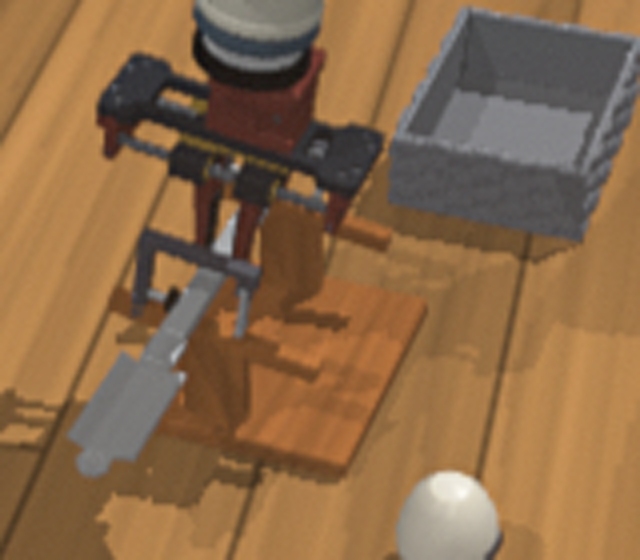

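The left tongue is now hanging in front of the handle. Buffer contact was felt from s≈31 mm, and they're pressed about 3 mm. The gripper hides the right tongue, so I'll check it from the top before letting go.

```bash
python3 - <<'E'
from push import *
print(F(10),get_ft_torque())
c=read_camera("top")[170:280,325:455,::-1]
cv2.imwrite("pics/top3.png",cv2.resize(c,None,fx=5,fy=5,interpolation=cv2.INTER_CUBIC))
E
```

```text
[-4.39249072 -0.5292592   0.59201   ] [-0.0513197   0.82952229 -0.04589573]
```

View pics/top3.png

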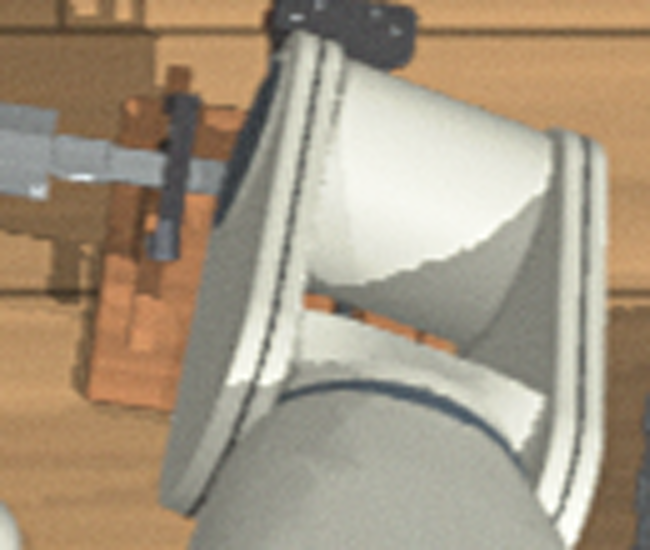

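The arm hides the right tongue here. The moment about z matches a load centred between the two buffers, so both sides are pressed equally. I'll ease back, release, retreat and check with the wrist camera.

```bash
python3 - <<'E'
from push import *
s,n=np.load("n.npy")
movel(slope(s-.002,.015,n),v=.01); print("eased",F(8))
command_gripper(1.0); print("open",F(5),get_grip_width(),get_time())
movel(slope(s-.002,.015,.12),v=.12)
move_pose([.566,-.187,.36],quat(down(-.135))); print(get_time())
a=read_camera("wrist")[112:292,240:400,::-1]
b=read_camera("side")[140:265,240:380,::-1]
a=cv2.resize(a,(400,450),interpolation=cv2.INTER_CUBIC); b=cv2.resize(b,(400,357),interpolation=cv2.INTER_CUBIC)
o=np.zeros((450,800,3),np.uint8);o[:,:400]=a;o[:357,400:]=b
cv2.imwrite("pics/fin.png",o)
E
```

```text
eased [-2.09504304  0.06197311 -0.9339812 ]
open [0.41291259 0.16175438 2.99086044] 1.0006127761624783 25.675
27.4417
```

View pics/fin.png

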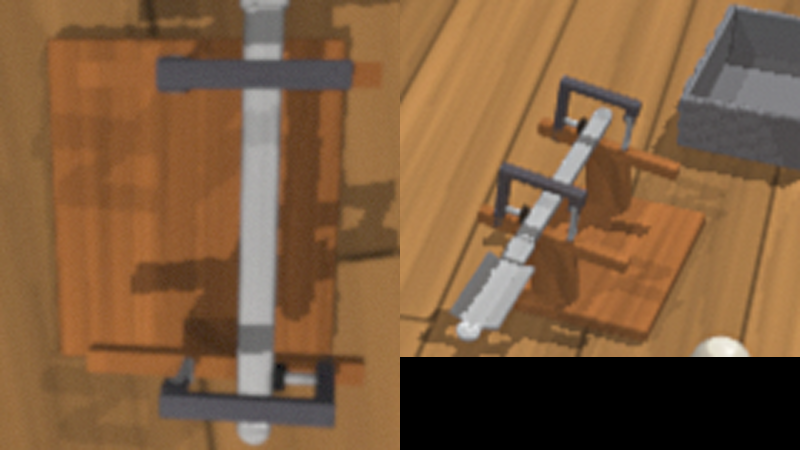

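```bash
python3 -c "
from station import *
print(get_time(),job_done())"
```

```text
the job is handed in; nothing more can be done
27.5417 None
```

The shoe horn is in its rack and the job is handed in, at 27.5 s on the robot's clock.

**What I did:** I laid the handle flat on the ledges about 43 mm in front of the `rack_ledge` point, blade to the rack's +y side. I then slid it in slowly and first felt the buffers with the handle's middle about 31 mm past that point. I pressed them in about 3 to 3.5 mm, at 4.4 N in all, then eased back 2 mm, opened the gripper and retreated.

**Last checks:**
- **Tongues:** the last wrist and side pictures show both hanging behind the handle. While I was pushing, the arm hid the right tongue, so at that point I had only the force readings, which showed even pressure on both buffers.
- **Horn:** it lies flat and roughly centred, with the gripper well clear.
- **Other things:** I never went near them. The basket stood where it was in the last side picture, but the egg showed only in part and the clips were out of view.

**Less certain:** the buffer depth is worked out from force and travel, with force noise of up to about 1 N. While sliding in, the load on the ledges varied between 0 and 7 N, with friction of up to about 3 N.

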